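# Spin-test the homogeniser: lock-off forward, squeeze the paddle

## Robot

A 6-joint arm with a two-finger parallel gripper is mounted at the origin on the work surface. World frame = base frame: x ahead of the robot, y to its left, z up, the work surface at z = 0. Lengths are in m, angles in rad, forces in N, time in s.
With the tool pointing down it reaches from about 0.325 to 0.875 m from the base axis. Payload 4.4 kg.
Tool frame: the origin (TCP) lies at the very end of the fingers, on their centre line; the grasp point (between the pads) lies 19 mm behind it; z points along the fingers, y is the line along which they close (so a half turn about z gives the same grasp; the last joint's range is limited). The gripper opens to 85 mm and grips with 20 to 120 N. Pads are 22 mm wide; open, the fingers measure 114 mm over their backs; the gripper's body (76 mm by 85 mm) begins 54 mm behind the grasp point. The pads swing forward as they close: fully open they stand 13 mm farther back than shut.
Start: joints at [-1.403, 0.207, 1.542, -0, 1.393, -0.15], TCP at [0.18, -0.546, 0.231] pointing down, gripper open.
Joint ranges: [-2.73, 2.73], [-0.86, 2.22], [0.23, 2.46], [-1.11, 4.25], [0.08, 2.63], [-2.82, 2.82]. Speed limits (rad/s): [2.79, 2.79, 3.14, 3.14, 3.14, 3.14].

## Interface

Orientations are given as a rotation vector (axis times angle).
In Python, from bench import r gives the robot as it stands.
- The arm moves only by the tool carry_out, never from a script. Its argument "increments" is a list of rows, each a list of 4 numbers: the shift along the tool's x, y, z in cm, then the turn about the tool's z in degrees. In form: [[dx, dy, dz, yaw], ...]. A call has 1 to 12 rows; each row is the pose to reach, as a shift and turn from the pose commanded when the call began, along the tool's axes at that moment; what a row does not reach only later rows make up. A row lasts 1/12 s, in which the tool goes at most 41.7 mm and 7.16 degrees, less where a joint would pass 70% of its speed; a pose out of reach is approached as far as the arm can. A call with a gripper value outside its range is refused whole. "fingers" is the finger opening in cm, from 0 to 8.54, set as the call begins (left out, the last holds). The fingers move at their own pace and stop on an object; the grip force is fixed at half the most. Time passes only in rows, so rows that repeat a pose let the fingers close. It gives the time, the measured TCP pose, the force, the opening and the grip force at its end, in the units of the state.
- r.sense(): the state, without advancing time (a new reading comes with each control period).
- r.camera(name): name is "side" or "top" or "wrist"; returns a dict with "color" (480x640x3 uint8, red, green, blue), "vfov" (degrees; the focal length in pixels is half the picture's height over the tangent of half this angle, whatever the lens; pixels are square), "cx", "cy" (the principal point, pixels), "world_from_camera" (4x4, takes a point from camera to world coordinates); the wrist camera has in their place "T_tool_cam" (4x4, takes a point from camera to tool coordinates, whose origin is the TCP and whose axes are the flange's). Camera axes: x right, y down, z forward; pixel columns grow to the right and rows downward; lengths in m; the calibration is good to about 2 mm. A picture is of the moment at which its call begins: read the wrist's pose just before it. There is no depth.
- r.close_job(): hands the job in; it is judged then, once.
The state is a dict: "t": time; "qpos": joint angles; "joint_velocities": joint speeds; "joint_torque": joint torques, N m; "tool_pos": TCP position; "orientation": TCP orientation; "force": force on the tool from outside, world axes, zero at the start; "torque": the same for the moment, N m; "finger_gap": opening from 0.0 (shut) to 1.0 (fully open); "finger_force": force on a finger pad.
Only numpy, scipy, OpenCV 4.12 (cv2) and the standard library are available. Lean on these libraries where they do the work, as an engineer would, in place of code of your own. Each camera call takes 0.05 s, during which the arm holds its last target. There are 200 camera calls.

## Task

Two cordless homogeniser drives lie in cradles on the lab bench; the one with the long thin steel probe fitted needs a short spin test before use. On that drive, flip the lock-off lever fully forward (towards the probe), then squeeze the paddle switch fully in against the body, keep it squeezed for at least a full second and let go, leaving the lever forward. Do not touch the other drive, which has no probe.

Things in the scene. Friction and masses are not known exactly. Their poses are not given: they have to be found in the camera images.
- drive: The drive to test, fixed: cream handle in a screwed-down cradle, 12 mm steel probe at its nose. Origin on the bench under the handle; x forward to the probe, y across, z up. In its frame, mm: handle x -120 to 110, y -17 to 17, z 33 to 77; probe x 140 to 275, z 55; battery x -157 to -117, y -25 to 25, z 22 to 82; cradle plate y -40 to 40, z 0 to 8, supports below the handle at x -137 and 85.
- lockoff (a joint): Lock-off lever: grey tab, 7 mm thick, y -36 to -20, reaching 36 mm from its pivot (parallel to y) at x 15, y -28, z 72 of the drive. Value in rad: 0 leans 0.6 back to the battery (tip x -5, z 102), 0.6 upright, 1.2 (stop) leans 0.6 forward (tip x 35, z 102). Starts at 0 to 0.25, moves at about 2 N, stays where left. The paddle is blocked until it is past upright.
- paddle (a joint): Paddle: black bar, 6 mm thick, z 40 to 70, on the drive's -y side, hinged at its front end (x 100), rear end x -90. Value in rad: 0 out, 0.06 fully in; sprung, returns when let go. Squeeze it with the handle at x -65, z 55: outer face at y -36 out, -26 in, so the pair is 53 mm wide out, 43 in (middle y -9.5 out, -4.5 in); 2 N to start, 6 N fully in.
- spare: The other drive, not to be touched: same frame, handle, paddle, lever and cradle (spans x -160 to 140, y -40 to 40, lever tip up to z 108), but only a short steel stub at its nose (x 122 to 140) and no probe.

How it is judged:
By the outcome, as a careful person would: the job done as asked, in the order asked, and still so for the second after the job is handed in, with the robot touching nothing.
It also fails if it takes over 40 s, if anything falls off the work surface, if the arm or the gripper's body presses on something with over 40 N, if the wrist force passes 120 N, or if a joint passes its speed limit or range.

## Working session

There is one attempt and no reset: what is moved stays moved. The work goes in short steps, Python scripts to look and compute and a tool call to move; the robot and the scene stay as the last step left them, time stands still between calls to the robot, and variables do not carry over. Pictures are saved under pics/ and viewed, at most 10 in all, crops included, and the job is handed in when it is done.

Besides the shell and the picture viewer there is one more tool, called after "Call:" as a command line: name --pt "numbers of a row" for each row, then --argument value for the rest. carry_out: Moves the arm, as the interface text tells. Its arguments: {"type":"object","properties":{"increments":{"type":"array","items":{"type":"array","items":{"type":"number"}}},"fingers":{"type":"number"}},"required":["increments"]}

```bash
ls; mkdir -p pics; python3 - <<'E'
from bench import r
import cv2,numpy as np
print(r.sense())
for n in("top","side"):
    c=r.camera(n); cv2.imwrite(f"pics/{n}0.png",c["color"][:,:,::-1]); print(n,c["vfov"],c["cx"],c["cy"],np.round(c["world_from_camera"],4).tolist())
E
```

```text
pics
{'t': 0.0, 'qpos': array([-1.40349536e+00,  2.07419533e-01,  1.54296268e+00,  5.83699203e-06,
        1.39348255e+00, -1.50504012e-01]), 'joint_velocities': array([ 9.10899041e-05,  2.11627845e-04,  9.00030806e-04, -8.78471343e-04,
        2.76303315e-04,  4.96414326e-04]), 'joint_torque': array([-1.72692908e-03, -3.83038366e+01, -2.91598839e+01, -3.92628917e-04,
        1.07027718e-02,  6.34544961e-06]), 'tool_pos': array([ 0.17953916, -0.54545824,  0.23012188]), 'orientation': array([-3.09977024e+00, -4.96747593e-01,  2.09360368e-05]), 'force': array([-0.32392441, -0.01085144, -0.51437974]), 'torque': array([-0.01691864, -0.03766269,  0.01646155]), 'finger_force': 0.0, 'finger_gap': 1.0028785479651465}
top 53.73265600077926 318.1786219735117 242.42408895026335 [[-0.0076, -0.9981, 0.0615, 0.5592], [-1.0, 0.0076, -0.0002, -0.0246], [-0.0002, -0.0615, -0.9981, 0.8838], [0.0, 0.0, 0.0, 1.0]]
side 55.13874706846138 318.88360391588503 237.19721070009427 [[0.9064, -0.2554, 0.3364, 0.4063], [-0.4221, -0.5738, 0.7018, -0.4769], [0.0138, -0.7782, -0.6279, 0.4918], [0.0, 0.0, 0.0, 1.0]]
```

View pics/top0.png

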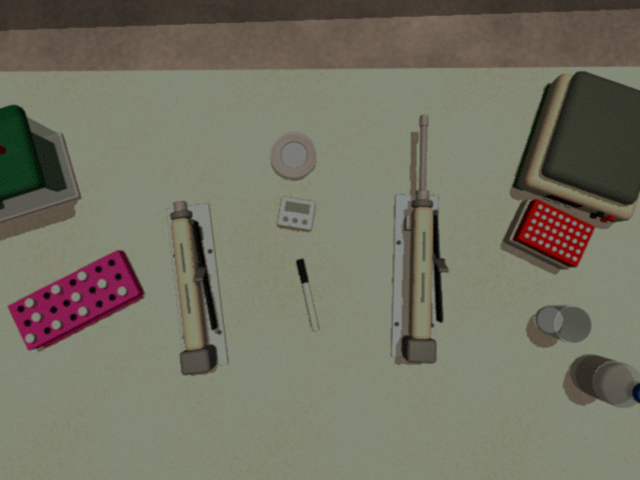

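View pics/side0.png

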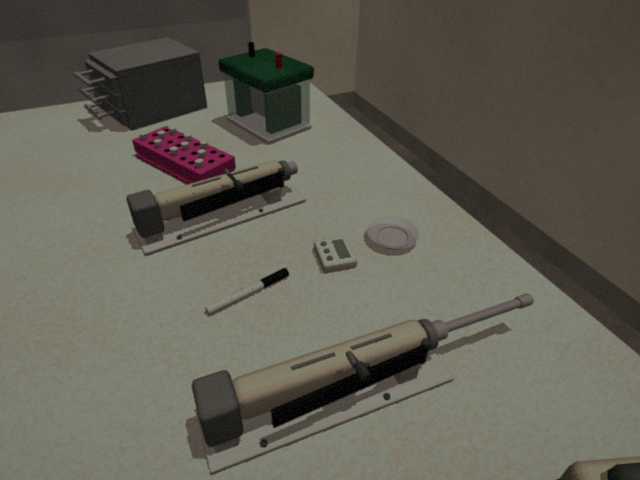

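The drive with the probe is the right-hand one in the top view: probe tip at about (424,118), battery at about (422,350), paddle and lever on the image-right side with the lever at (441,265). The spare is at about (190,290). Next I'll fit the pose and check it with an overlay.

```bash
cat > h.py <<'E'
import numpy as np,cv2
def proj(c,P,T=None):
    T=np.array(c["world_from_camera"]) if T is None else T
    f=240/np.tan(np.radians(c["vfov"])/2); p=(np.asarray(P)-T[:3,3])@T[:3,:3]
    return p[:,:2]/p[:,2:]*f+[c["cx"],c["cy"]]
def d2w(p,P):
    c,s=np.cos(p[2]),np.sin(p[2]); P=np.asarray(P,float)/1000
    return np.c_[p[0]+c*P[:,0]-s*P[:,1],p[1]+s*P[:,0]+c*P[:,1],P[:,2]]
def box(x0,x1,y0,y1,z0,z1): return [(x,y,z) for x in(x0,x1) for y in(y0,y1) for z in(z0,z1)]
BOX=[box(-120,110,-17,17,33,77),box(-157,-117,-25,25,22,82),box(140,275,-6,6,49,61),box(-90,100,-36,-30,40,70)]
def lever(a): 
    t=a-.6; return [(15,-28,72),(15+36*np.sin(t),-28,72+36*np.cos(t))]
def draw(im,c,p,a,T=None):
    E=[(0,1),(2,3),(4,5),(6,7),(0,2),(1,3),(4,6),(5,7),(0,4),(1,5),(2,6),(3,7)]
    for B,col in zip(BOX,[(0,0,255),(255,0,0),(0,255,0),(255,0,255)]):
        q=proj(c,d2w(p,B),T)
        for i,j in E: cv2.line(im,tuple(int(v) for v in q[i].round()),tuple(int(v) for v in q[j].round()),col,1,cv2.LINE_AA)
    q=proj(c,d2w(p,lever(a)),T).round().astype(int); cv2.line(im,tuple(map(int,q[0])),tuple(map(int,q[1])),(0,255,255),1)
E
python3 - <<'E'
from bench import r
from h import *
from scipy.optimize import least_squares
ct,cs=r.camera("top"),r.camera("side")
Pt=[(275,0,55),(140,0,55),(-137,0,82)];ut=[(424,117),(421,192),(421.5,350)]
Ps=[(275,0,55),(-157,-25,22)];us=[(530,299),(206,447)]
f=lambda p:np.r_[(proj(ct,d2w(p,Pt))-ut).ravel(),.5*(proj(cs,d2w(p,Ps))-us).ravel()]
s=least_squares(f,[.55,-.2,0],loss="soft_l1");print(s.x,s.fun.round(1))
a=ct["color"][:,:,::-1].copy();b=cs["color"][:,:,::-1].copy();draw(a,ct,s.x,.1);draw(b,cs,s.x,.1)
a=cv2.resize(a[100:375,350:500],None,fx=2,fy=2);b=cv2.resize(b[270:480,180:550],None,fx=1.3,fy=1.3)
o=np.zeros((560,800,3),np.uint8);o[:550,:300]=a;o[:b.shape[0],305:305+b.shape[1]]=b;cv2.imwrite("pics/fit.png",o)
E
```

```text
[ 0.5617343  -0.20170734 -0.0493182 ] [ 0.1 -2.   1.  -2.  -0.7  1.3 -1.3 -0.4 -0.5  0.7]
```

View pics/fit.png

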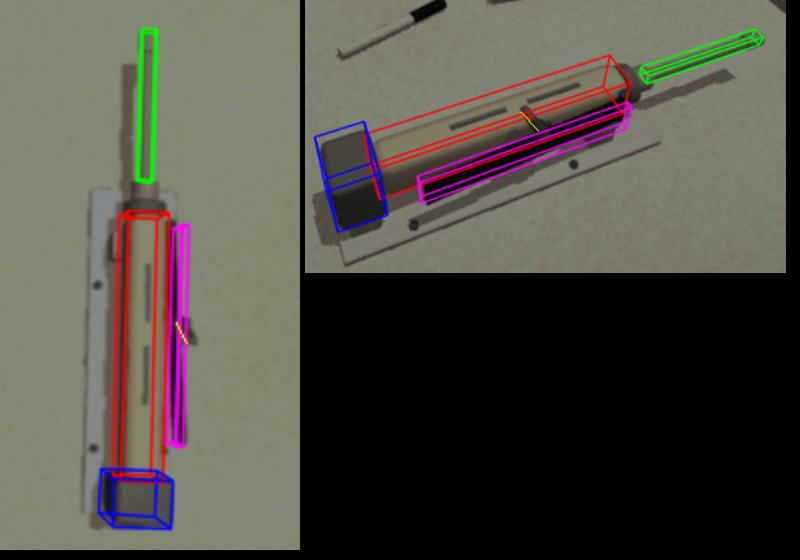

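The overlay fits to within about 5 mm: handle, battery, probe and paddle all line up, with the lever leaning back. I'll work out the move to a close viewpoint.

```bash
cat >> h.py <<'E'
from scipy.spatial.transform import Rotation as R
def step(s,p,target,dyaw=None):
    """cm along present tool axes from measured pose to drive-frame TCP target (mm), yaw deg to align tool x with drive x"""
    Rt=R.from_rotvec(s["orientation"]).as_matrix()
    d=Rt.T@(d2w(p,[target])[0]-s["tool_pos"])*100
    x=np.array([np.cos(p[2]),np.sin(p[2]),0])@Rt
    return d.round(2),np.degrees(np.arctan2(x[1],x[0])).round(2)
E
python3 - <<'E'
from bench import r
from h import *
p=[.5617,-.2030,-.0493]
print(step(r.sense(),p,(-30,-28,250)));c=r.camera("wrist");print(c["vfov"],c["T_tool_cam"].round(3).tolist())
E
```

```text
(array([ 43.2 , -19.08,  -1.91]), np.float64(21.03))
62.5596166102616 [[0.0, -0.963, -0.269, 0.068], [1.0, 0.001, -0.001, 0.001], [0.001, -0.269, 0.963, -0.143], [0.0, 0.0, 0.0, 1.0]]
```

Call:
carry_out --pt "43.2 -19.1 -2 21" --pt "43.2 -19.1 -2 21" --pt "43.2 -19.1 -2 21" --pt "43.2 -19.1 -2 21" --pt "43.2 -19.1 -2 21" --pt "43.2 -19.1 -2 21" --pt "43.2 -19.1 -2 21" --pt "43.2 -19.1 -2 21" --pt "43.2 -19.1 -2 21" --pt "43.2 -19.1 -2 21" --pt "43.2 -19.1 -2 21" --pt "43.2 -19.1 -2 21" --fingers 0

```text
t: 1.25
tool_pos: [0.5332, -0.2262, 0.2515]
orientation: [-3.14, 0.071, -0.003]
force: [-1.2, -1.1, -0.8]
finger_gap: 0.002
finger_force: 0.0
```

Call:
carry_out --pt "0 0 0 0" --pt "0 0 0 0" --pt "0 0 0 0"

```text
t: 1.5
tool_pos: [0.5297, -0.2301, 0.2509]
orientation: [3.14, -0.077, -0.002]
force: [-0.4, -0.3, -0.1]
finger_gap: 0.001
finger_force: 0.0
```

```bash
python3 - <<'E'
from bench import r
from h import *
p=[.5617,-.2030,-.0493]
s=r.sense();print(s["t"],s["tool_pos"],step(s,p,(-30,-28,250)),s["finger_gap"])
c=r.camera("wrist");T=np.eye(4);T[:3,:3]=R.from_rotvec(s["orientation"]).as_matrix();T[:3,3]=s["tool_pos"];T=T@c["T_tool_cam"]
a=c["color"][:,:,::-1].copy();draw(a,c,p,.1,T);cv2.imwrite("pics/w1.png",a)
E
```

```text
1.5 [ 0.52972697 -0.23012411  0.25091614] (array([ 0.06, -0.07,  0.09]), np.float64(0.03)) 0.0005694391573411022
```

View pics/w1.png

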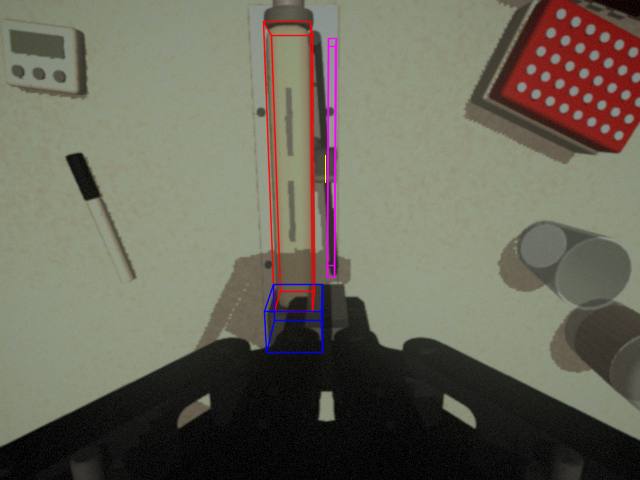

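The fit is good at the nose, but the battery (right edge near px 347) suggests an error at the rear. I'll enlarge a clean crop.

```bash
python3 - <<'E'
from bench import r
import cv2
c=r.camera("wrist");a=c["color"][0:360,220:400,::-1]
a=cv2.convertScaleAbs(a,alpha=2.0,beta=10)
b=cv2.hconcat([cv2.resize(a[:180],None,fx=2.2,fy=3.3,interpolation=2),cv2.resize(a[180:],None,fx=2.2,fy=3.3,interpolation=2)]);print(b.shape);cv2.imwrite("pics/w1c.png",b)
E
```

```text
(594, 792, 3)
```

View pics/w1c.png

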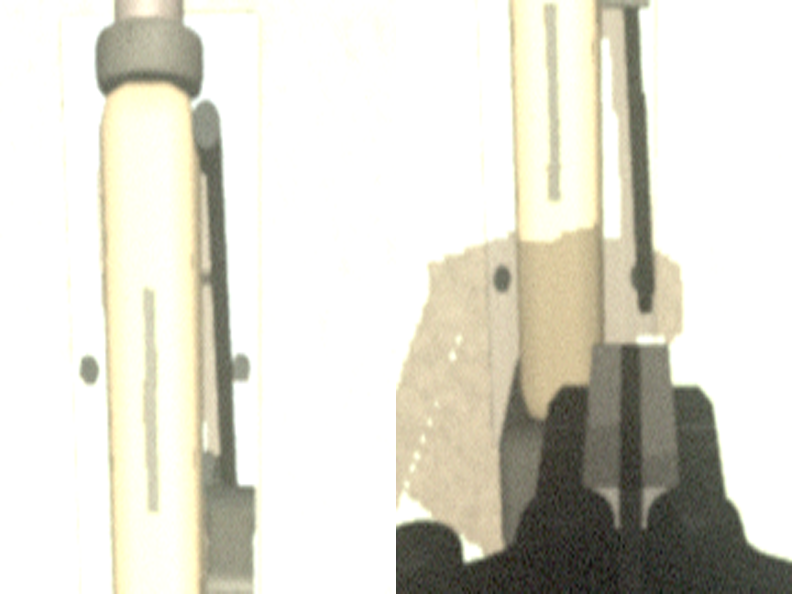

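The grey shape was the closed fingertips. Handle edges (about 267–309 at row 60, 276–314 at row 253), paddle end (333,274) and lever (312–336, rows 147–180) all agree with the model. I'll check the axis numerically and get the push moves.

```bash
python3 - <<'E'
from bench import r
from h import *
s=r.sense();c=r.camera("wrist");T=np.eye(4);T[:3,:3]=R.from_rotvec(s["orientation"]).as_matrix();T[:3,3]=s["tool_pos"];T=T@c["T_tool_cam"]
p=[.5617,-.2030,-.0493]
q=proj(c,d2w(p,[(x,0,55) for x in(80,-80)]+[(110,0,55),(-90,-33,55)]+lever(.1)),T);print(q.round(1),(q[2,0]-0))
for row,u in((60,287.9),(253,295)):
    print(row,"px err",u-np.interp(row,[q[0,1],q[1,1]],[q[0,0],q[1,0]]))
print("mm/px",1000*np.linalg.norm(d2w(p,[(0,0,55)])[0]-T[:3,3])/(240/np.tan(np.radians(c["vfov"]/2))))
for t in((-30,-28,86),(10,-28,86)): print(step(s,p,t))
E
```

```text
[[288.8  69.7]
 [293.5 259.8]
 [287.8  28.1]
 [329.9 270.2]
 [324.  154.3]
 [323.8 181.2]] 287.81518475799766
60 px err -0.9314522792824391
253 px err 1.6907238036031345
mm/px 0.8666949438975007
(array([ 0.1 , -0.14, 16.51]), np.float64(-0.07))
(array([ 4.1 , -0.14, 16.5 ]), np.float64(-0.07))
```

Call:
carry_out --pt "0 0 4 -0.8" --pt "0 0 8 -0.8" --pt "0 0 12 -0.8" --pt "0 0 15 -0.8" --pt "0 0 16.5 -0.8" --pt "0 0 16.5 -0.8" --pt "0 0 16.5 -0.8"

```text
t: 2.23
tool_pos: [0.5292, -0.2303, 0.0856]
orientation: [-3.14, 0.057, 0.003]
force: [0.6, -0.3, 1.5]
finger_gap: -0.002
finger_force: 0.0
```

Call:
carry_out --pt "0.4 0 0 0" --pt "0.8 0 0 0" --pt "1.2 0 0 0" --pt "1.6 0 0 0" --pt "2.0 0 0 0" --pt "2.3 0 0 0" --pt "2.6 0 0 0" --pt "2.9 0 0 0" --pt "3.2 0 0 0" --pt "3.5 0 0 0" --pt "3.5 0 0 0" --pt "3.5 0 0 0"

```text
t: 3.23
tool_pos: [0.5658, -0.2309, 0.0862]
orientation: [3.141, -0.054, 0.001]
force: [-0.4, -0.3, -0.6]
finger_gap: 0.003
finger_force: 0.3
```

```bash
python3 - <<'E'
from bench import r
from h import *
s=r.sense();print(s["t"],s["tool_pos"],s["force"],step(s,[.5617,-.2033,-.036],(10,-28,86)))
E
```

```text
3.2333 [ 0.56579713 -0.23094416  0.08622476] [-0.44498452 -0.32500345 -0.6141178 ] (array([0.49, 0.05, 0.02]), np.float64(0.08))
```

Call:
carry_out --pt "0.2 0 0 0" --pt "0.4 0 0 0" --pt "0.5 0 0 0" --pt "0.5 0 0 0" --pt "0.5 0 0 0"

```text
t: 3.65
tool_pos: [0.5701, -0.231, 0.0859]
orientation: [-3.141, 0.055, 0.001]
force: [-2.8, -0.2, 0.0]
finger_gap: 0.001
finger_force: 0.8
```

Call:
carry_out --pt "0.1 0 0 0" --pt "0.2 0 0 0" --pt "0.2 0 0 0" --pt "0.2 0 0 0"

```text
t: 3.98
tool_pos: [0.5725, -0.2312, 0.0864]
orientation: [-3.141, 0.054, -0.001]
force: [-2.0, 0.0, -1.2]
finger_gap: -0.002
finger_force: 0.8
```

```bash
python3 - <<'E'
from bench import r
from h import *
s=r.sense();print(s["t"],s["tool_pos"],s["force"],step(s,[.5617,-.2033,-.036],(10,-28,86)))
c=r.camera("side");a=c["color"][:,:,::-1].copy();cv2.imwrite("pics/s2.png",cv2.resize(cv2.convertScaleAbs(a[280:460,240:480],alpha=1.8),None,fx=3,fy=3,interpolation=2))
E
```

```text
3.9833 [ 0.57251507 -0.2311758   0.08635097] [-1.95957585  0.03652593 -1.20845548] (array([-0.18,  0.05,  0.04]), np.float64(0.07))
```

View pics/s2.png

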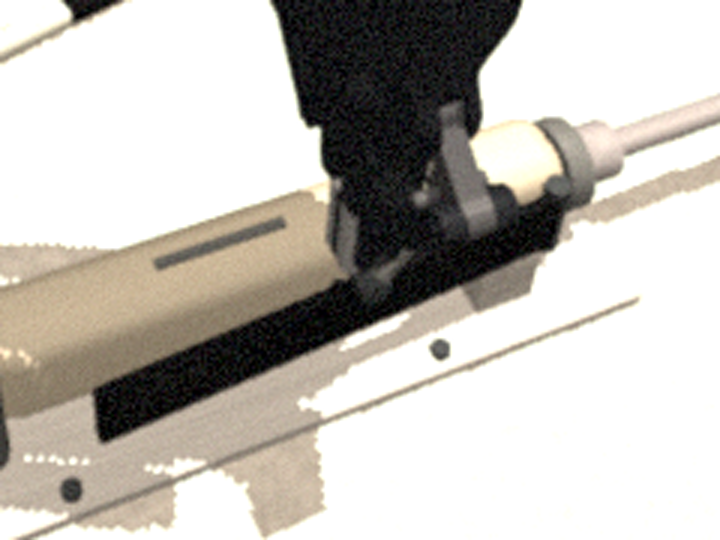

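The lever is moving ahead of the finger but looks roughly upright at (465,165). I'll keep pushing in small steps until it hits the stop.

Call:
carry_out --pt "0.2 0 0 0" --pt "0.4 0 0 0" --pt "0.4 0 0 0" --pt "0.4 0 0 0"

```text
t: 4.37
tool_pos: [0.5729, -0.2311, 0.0861]
orientation: [-3.14, 0.054, 0.013]
force: [-10.9, 0.8, 6.8]
finger_gap: 0.001
finger_force: 6.5
```

Call:
carry_out --pt "0.1 0 0 0" --pt "0.3 0 0 0" --pt "0.3 0 0 0" --pt "0.3 0 0 0"

```text
t: 4.7
tool_pos: [0.5732, -0.2312, 0.086]
orientation: [-3.139, 0.054, 0.023]
force: [-17.5, 0.4, 11.2]
finger_gap: 0.0
finger_force: 10.8
```

It has reached the stop: the force rose with no motion, and its direction (tan ≈ 0.64) matches a 0.6 rad forward lean. I'll back off and raise.

Call:
carry_out --pt "-1 0 0 0" --pt "-3 0 0 0" --pt "-4 0 -3 0" --pt "-5 0 -6 0" --pt "-6 0 -8 0" --pt "-8 -1 -8 0" --pt "-8 -2 -8 0" --pt "-8 -2.3 -8 0" --pt "-8 -2.3 -8 0" --pt "-8 -2.3 -8 0"

```text
t: 5.53
tool_pos: [0.5009, -0.2055, 0.1658]
orientation: [-3.141, 0.053, -0.0]
force: [-0.3, -1.2, -0.2]
finger_gap: 0.0
finger_force: 0.0
```

Call:
carry_out --pt "0 0 0 0" --pt "0 0 0 0" --pt "0 0 0 0" --pt "0 0 0 0" --pt "0 0 0 0" --pt "0 0 0 0" --pt "0 0 0 0" --pt "0 0 0 0" --fingers 8.5

```text
t: 6.2
tool_pos: [0.5002, -0.2058, 0.1663]
orientation: [3.141, -0.055, 0.0]
force: [0.1, 0.2, -0.3]
finger_gap: 0.992
finger_force: 0.0
```

```bash
python3 - <<'E'
from bench import r
from h import *
p=[.5617,-.2033,-.036]
s=r.sense();print(s["t"],s["tool_pos"],s["force"],s["finger_gap"],step(s,p,(-65,-4.5,36)))
c=r.camera("wrist");T=np.eye(4);T[:3,:3]=R.from_rotvec(s["orientation"]).as_matrix();T[:3,3]=s["tool_pos"];T=T@c["T_tool_cam"]
a=cv2.convertScaleAbs(c["color"][:,:,::-1],alpha=1.8);draw(a,c,p,1.2,T);cv2.imwrite("pics/w3.png",a)
E
```

```text
6.2 [ 0.50016465 -0.20580679  0.16630577] [ 0.13199094  0.15933234 -0.28164074] 0.9915179466754054 (array([-0.36, -0.02, 13.03]), np.float64(0.07))
```

View pics/w3.png

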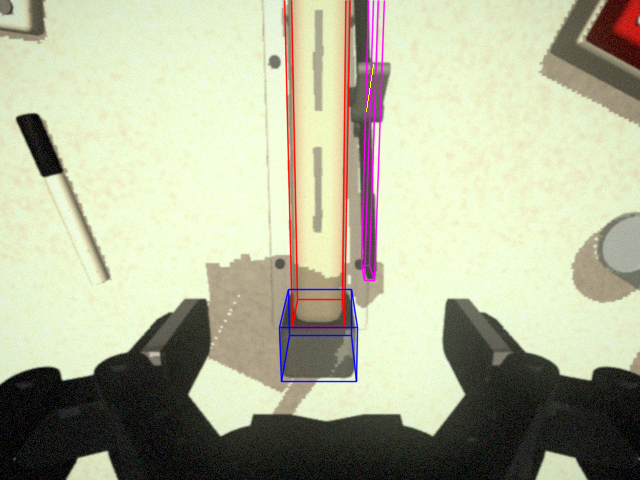

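The lever lies fully forward and matches the model at 1.2 rad; the pose overlay is accurate. Now descend astride the handle at x -65.

Call:
carry_out --pt "-0.4 0 3 0" --pt "-0.4 0 6 0" --pt "-0.4 0 9 0" --pt "-0.4 0 11 0" --pt "-0.4 0 12.5 0" --pt "-0.4 0 13.2 0" --pt "-0.4 0 13.2 0" --pt "-0.4 0 13.2 0"

```text
t: 6.92
tool_pos: [0.4965, -0.2058, 0.0346]
orientation: [3.141, -0.055, 0.0]
force: [-0.4, -1.0, 0.1]
finger_gap: 0.998
finger_force: 0.0
```

Call:
carry_out --pt "0 0 0 0" --pt "0 0 0 0" --pt "0 0 0 0" --pt "0 0 0 0" --pt "0 0 0 0" --pt "0 0 0 0" --fingers 4.6

```text
t: 7.42
tool_pos: [0.4975, -0.2065, 0.0361]
orientation: [3.139, -0.055, 0.005]
force: [-1.4, -0.2, 5.9]
finger_gap: 0.542
finger_force: 4.1
```

```bash
python3 - <<'E'
from bench import r
from h import *
s=r.sense();print(s["t"],s["force"],s["finger_gap"]*85.4,s["finger_force"],step(s,[.5617,-.2033,-.036],(-65,-4.5,36)))
E
```

```text
7.4167 [-1.37282092 -0.24593105  5.8723208 ] 46.304330038173596 4.0558721870183945 (array([-0.1 , -0.1 ,  0.01]), np.float64(0.07))
```

Side load is near zero, so the grip is centred. Squeeze fully and hold.

Call:
carry_out --pt "0 0 0 0" --pt "0 0 0 0" --pt "0 0 0 0" --pt "0 0 0 0" --pt "0 0 0 0" --pt "0 0 0 0" --fingers 3.6

```text
t: 7.92
tool_pos: [0.4975, -0.2044, 0.0365]
orientation: [-3.139, 0.057, -0.004]
force: [-1.7, 6.2, 10.9]
finger_gap: 0.482
finger_force: 61.7
```

Call:
carry_out --pt "0 0 0 0" --pt "0 0 0 0" --pt "0 0 0 0" --pt "0 0 0 0" --pt "0 0 0 0" --pt "0 0 0 0" --pt "0 0 0 0" --pt "0 0 0 0" --pt "0 0 0 0" --pt "0 0 0 0" --pt "0 0 0 0" --pt "0 0 0 0"

```text
t: 8.92
tool_pos: [0.4975, -0.2044, 0.0365]
orientation: [-3.139, 0.057, -0.004]
force: [-2.6, 6.9, 12.1]
finger_gap: 0.486
finger_force: 61.7
```

Call:
carry_out --pt "0 0 0 0" --pt "0 0 0 0" --pt "0 0 0 0" --pt "0 0 0 0" --pt "0 0 0 0" --pt "0 0 0 0"

```text
t: 9.42
tool_pos: [0.4975, -0.2044, 0.0365]
orientation: [-3.139, 0.057, -0.004]
force: [-1.6, 7.4, 10.9]
finger_gap: 0.485
finger_force: 61.7
```

The fingers stopped at about 41.5 mm at full grip, so the paddle is fully in, and it was held for 1.5 s. Release and withdraw straight up.

Call:
carry_out --pt "0 0 0 0" --pt "0 0 0 0" --pt "0 0 0 0" --pt "0 0 0 0" --pt "0 0 0 0" --pt "0 0 0 0" --pt "0 0 0 0" --pt "0 0 0 0" --fingers 8.5

```text
t: 10.08
tool_pos: [0.496, -0.2055, 0.0341]
orientation: [-3.141, 0.055, 0.001]
force: [0.2, -0.7, -0.3]
finger_gap: 0.995
finger_force: 0.0
```

Call:
carry_out --pt "0 0 -2 0" --pt "0 0 -5 0" --pt "0 0 -8 0" --pt "0 0 -11 0" --pt "0 0 -14 0" --pt "0 0 -16 0" --pt "-3 0 -16 0" --pt "-5 0 -16 0" --pt "-5 0 -16 0" --pt "-5 0 -16 0" --pt "-5 0 -16 0"

```text
t: 11.0
tool_pos: [0.4467, -0.204, 0.1944]
orientation: [3.141, -0.055, 0.001]
force: [0.1, -0.2, 0.1]
finger_gap: 1.0
finger_force: 0.0
```

```bash
python3 - <<'E'
from bench import r
from h import *
p=[.5617,-.2033,-.036]
s=r.sense();print(s["t"],s["tool_pos"],s["force"],s["finger_gap"])
c=r.camera("wrist");T=np.eye(4);T[:3,:3]=R.from_rotvec(s["orientation"]).as_matrix();T[:3,3]=s["tool_pos"];T=T@c["T_tool_cam"]
a=cv2.convertScaleAbs(c["color"][:,:,::-1],alpha=1.8);draw(a,c,p,1.2,T);cv2.imwrite("pics/w4.png",a)
E
```

```text
11.0 [ 0.44666085 -0.20398234  0.19438534] [ 0.07591635 -0.23818215  0.06692032] 1.0002040821251454
```

View pics/w4.png

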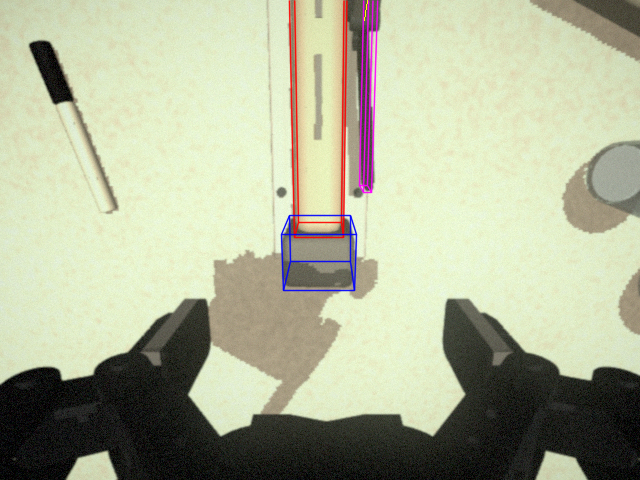

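The paddle has sprung back out (its rear end is at (367,190), matching the model), the lever was not touched during the squeeze, and the gripper is clear. Handing in.

```bash
python3 -c "
from bench import r
print(r.close_job())"
```

```text
the job is handed in; nothing more can be done
None
```

I flipped the probe drive's lock-off lever fully forward to its stop, squeezed the paddle fully in for about 1.5 s and released it; the lever was left forward, the spare was not touched, and the job was handed in at about 11 s.

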